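Spread the turned parts by the inspection lamp and hold the lamp up

TASK

The two bushes and two pins are heaped together on the green inspection mat: spread them out into one even layer, each standing on end wholly on the mat on its own, with about 30 mm or more of clear mat between any two. Then take the telescopic lamp beside the mat by its black grip so that its orange button is squeezed in, draw the mast straight up past the first stop to the second stop (fully extended), and finish while still holding it up there with the button squeezed in: do not let go. Leave the other things on the bench where they are.

Things in the scene. Friction and masses are not known exactly. Their poses are not given: they have to be found in the camera images.
- mat: green mat with white border lines, 140 (x) x 200 (y) x 4 mm, fixed to the bench; origin at the centre of its underside, x and y along its edges, z up. Its top is 4 mm above the bench. The lamp stands behind it. To its right stands a blue-green hand press 0.51 m tall (about x 0.38 to 0.60, y -0.06 to 0.10, the tall parts from x = 0.42)
- bush_grey: plain light-grey bush (thick-walled tube; grip it on the outside, its bore is closed to fingers) 44 mm diameter, 45 mm tall, 0.2 kg, loose; it starts standing on the mat in the middle of the heap. Origin at the centre of its lower end face, z along its axis (up at the start)
- bush_tan: tan bush (likewise) 40 mm diameter, 35 mm tall, 0.11 kg, loose; it starts standing on top of the grey bush. Origin at the centre of its lower end face, z along its axis (up at the start)
- pin_thick: white-grey turned steel pin 30 mm diameter, 75 mm tall, about 0.41 kg, loose; it starts standing on the mat close beside the grey bush. Origin at the centre of its lower end face, z along its axis (up at the start)
- pin_thin: thinner, taller turned steel pin 25 mm diameter, 90 mm tall, about 0.35 kg, loose; it starts standing on the mat close beside the grey bush, on the side away from the thick pin. Origin at the centre of its lower end face, z along its axis (up at the start)
- lamp: telescopic lamp: round dark steel foot (110 mm diameter, 18 mm high) fixed to the bench, upright tube 27 mm across with a black collar (34 mm across, top 122 mm above the bench). Origin at the centre of the foot's underside, z up. The lamp head (56 mm across) stands out 70 mm to the lamp's +y side, below the top of the grip; the orange button is on the -x side
- lamp_grip (a point): centre of the black grip on top of the mast, at the button's height, moving with the mast; axes as the lamp's. Grip: 30 mm thick in x, 36 wide in y, 48 tall; its top is 23 mm above this point (188 mm above the bench at the start), the collar 43 mm below it. Button on the -x face, plain ribbed face at +x (15 mm away): pinch these two along x from above, both sides are free
- button_face (a point): centre of the outer face of the orange button, 24 mm wide (y) and 30 mm tall (z); it stands 8 mm out from the grip's -x face when free and moves with the mast. It is pressed towards the lamp's +x
- lamp_button (a joint): how far the button is pressed in, m: 0 free, 0.006 fully in; a spring resists with 3 N at first, 8 N when fully in, and pushes it out again when let go. The mast is unlocked only when it is in by more than about 3 mm
- lamp_mast (a joint): height of the mast, m: 0 down (starts here, locked), 0.055 first stop, 0.110 second stop (end of travel). It slides straight up; lifting its 0.47 kg takes about 5 N. With the button out a catch stops it at 0 and at the first stop; with the button kept in it runs past the first stop to the second. Nothing holds it at the second stop: if let go it sinks back to 0.068
- wood_block: bystander: light wooden block, 60 x 120 x 45 mm
- lug_small: bystander: small orange-brown cast lug, 35 x 80 x 66 mm
- nipple_box: bystander: small brown cardboard box, 43 x 65 x 37 mm

How it is judged:
By the outcome, as a careful person would: the job done as asked, in the order asked, and still so for the second after the job is handed in, while the arm keeps its last pose, push and grip.
It also fails if it takes over 67 s, if anything falls off the work surface, if the arm or the gripper's body presses on something with over 40 N, if the wrist force passes 120 N, or if a joint passes its speed limit or range.

ROBOT

A 6-joint arm with a two-finger parallel gripper is mounted at the origin on the work surface; the furniture and walls round the work are solid. World frame = base frame: x ahead of the robot, y to its left, z up, the work surface at z = 0. Lengths are in m, angles in rad, forces in N, time in s.
With the tool pointing down it reaches from about 0.35 to 0.975 m from the base axis. Payload 4.9 kg.
Tool frame: the origin (TCP) lies between the finger pads; the fingertips stand 25 mm ahead of it and the grasp point (between the pads) lies 6 mm ahead of it; z points along the fingers, y is the line along which they close (so a half turn about z gives the same grasp; the last joint's range is limited). The gripper opens to 85 mm and grips with 20 to 120 N. Pads are 22 mm wide; open, the fingers measure 114 mm over their backs; the gripper's body (76 mm by 85 mm) begins 54 mm behind the grasp point. The pads swing forward as they close: fully open they stand 13 mm farther back than shut.
Start: joints at [-1.227, 0.053, 1.613, -0, 1.476, -0.119], TCP at [0.279, -0.559, 0.256] pointing down, gripper open.
Joint ranges: [-3.01, 3.01], [-1.01, 2.22], [0.06, 2.58], [-1.02, 4.17], [0.09, 2.62], [-3.14, 3.14]. Speed limits (rad/s): [2.57, 2.57, 3.14, 3.14, 3.14, 3.14].

INTERFACE

Orientations are given as a unit quaternion [w, x, y, z].
In Python, from plant import manip gives the robot as it stands.
- The arm moves only by the shell command python3 -m inch 'ROWS'. ROWS is JSON, a list of rows, each a list of 3 entries, a list of its own where there are three numbers: the shift along the tool's x, y, z in m, then the turn, a rotation vector about the tool's x, y, z in rad, then the opening, from 0 (shut) to 1 (fully open). A call has 1 to 8 rows; each row shifts and turns the commanded pose from where the row before left it, along the tool's axes as they then stand; what a row does not reach is not made up. A row lasts 1/10 s, in which the tool goes at most 50 mm and 8.59 degrees, less where a joint would pass 70% of its speed; a pose out of reach is approached as far as the arm can. A call with a gripper value outside its range is refused whole. The fingers move at their own pace and stop on an object; the grip force is fixed at half the most. Time passes only in rows, so rows that do not move let the fingers close. It gives the time, the measured TCP pose, the force, the opening and the grip force at its end, in the units of the state.
- manip.state(): the state, without advancing time (a new reading comes with each control period).
- manip.grab_frame(name): name is "scene" or "top" or "wrist"; returns (picture, depth): 420x560x3 uint8, red, green, blue; 420x560 float32, m along the optical axis (not along the pixel's ray), 0 where there is no reading.
- manip.camera_params(name): a dict with "camera_matrix" (3x3 intrinsics, pixels), "rvec" (rotation vector, rad) and "tvec" (3), from world to camera coordinates, as OpenCV has them. Camera axes: x right, y down, z forward; pixel columns grow to the right and rows downward; lengths in m; the calibration is good to about 2 mm. The wrist camera is an equidistant fisheye: a pixel r from the principal point sees the ray r / f radians off the axis. A picture is of the moment at which its call begins: read the wrist's pose just before it. camera_params takes no time and is no camera call; for the wrist camera it gives the pose at the moment of the call.
- manip.job_done(): hands the job in; it is judged then, once.
Trained networks look in the newest picture that a camera, given by its name, has taken for a name from the list of things; names that differ only in an ending like _2 or _b are one class to them, and where a whole thing is asked for, a point or a joint stands for the part that bears it (a point fixed in the world has none). Each returns a list of dicts, best first, with "score" (0 to 1); they miss things now and then, are a little off and sometimes report something else, mostly with a low value. They report only what shows in the picture. A call takes as long as a camera call.
- manip.look_for(camera, label): "point" ([x, y, z] in m, in world coordinates, good to about 4 mm: the middle of the surface that is visible of it).
The state is a dict: "time": time; "joint_pos": joint angles; "joint_vel": joint speeds; "joint_efforts": joint torques, N m; "tool_pos": TCP position; "tool_rot": TCP orientation; "contact_force": force on the tool from outside, world axes, zero at the start; "ft_torque": the same for the moment, N m; "gripper_width": opening from 0.0 (shut) to 1.0 (fully open); "grasp_force": force on a finger pad.
Only numpy, scipy, OpenCV 4.12 (cv2) and the standard library are available. Lean on these libraries where they do the work, as an engineer would, in place of code of your own. Each camera call takes 0.05 s, during which the arm holds its last target. There are 200 camera calls.

## Working session

There is one attempt and no reset: what is moved stays moved. The work goes in short steps, Python scripts to look and compute and a shell command to move; the robot and the scene stay as the last step left them, time stands still between calls to the robot, and variables do not carry over. Pictures are saved under pics/ and viewed, at most 10 in all, crops included, and the job is handed in when it is done.

```bash
ls; mkdir -p pics; cat > h.py <<'E'
from plant import manip
import numpy as np, cv2
from scipy.spatial.transform import Rotation as R
def snap(n,f):
    p,d=manip.grab_frame(n); cv2.imwrite('pics/'+f,p[:,:,::-1]); return p,d
def cloud(n,d):
    c=manip.camera_params(n);K=np.array(c['camera_matrix']);Rm=cv2.Rodrigues(np.array(c['rvec'],float))[0];t=np.array(c['tvec'],float).ravel()
    v,u=np.mgrid[:d.shape[0],:d.shape[1]]
    P=np.stack([(u-K[0,2])/K[0,0]*d,(v-K[1,2])/K[1,1]*d,d],-1)
    return (P-t)@Rm
def st():
    s=manip.state();q=s['tool_rot']
    print('t',round(s['time'],2),'p',np.round(s['tool_pos'],4),'R',np.round(R.from_quat([q[1],q[2],q[3],q[0]]).as_matrix(),3).tolist(),'j',np.round(s['joint_pos'],2),'F',np.round(s['contact_force'],1),'w',s['gripper_width'],s['grasp_force'])
E
python3 - <<'E'
from h import *
st()
p,d=snap('top','top0.png');
for l in ['mat','bush_grey','bush_tan','pin_thick','pin_thin','lamp_grip','button_face','wood_block','lug_small','nipple_box','lamp']:
    print(l,[(np.round(r['point'],3).tolist(),round(r['score'],2)) for r in manip.look_for('top',l)[:2]])
np.save('c0.npy',cloud('top',d))
p,d=snap('scene','scene0.png')
np.save('s0.npy',cloud('scene',d))
E
```

```text
pics
t 0.0 p [ 0.2788 -0.5587  0.2551] R [[0.895, 0.446, -0.001], [0.446, -0.895, 0.002], [0.0, -0.002, -1.0]] j [-1.23  0.05  1.61 -0.    1.48 -0.12] F [-0.  -0.5  0.8] w 1.0017915182793902 0.0
mat [([0.349, 0.248, 0.007], 0.83)]
bush_grey []
bush_tan [([0.342, 0.269, 0.083], 0.48)]
pin_thick [([0.312, 0.24, 0.078], 0.61)]
pin_thin [([0.37, 0.291, 0.094], 0.56)]
lamp_grip [([0.521, 0.248, 0.166], 0.81)]
button_face []
wood_block [([0.406, -0.148, 0.042], 0.75)]
lug_small [([0.382, -0.294, 0.016], 0.81)]
nipple_box [([0.417, 0.462, 0.036], 0.94)]
lamp [([0.518, 0.204, 0.018], 0.9)]
```

View pics/top0.png

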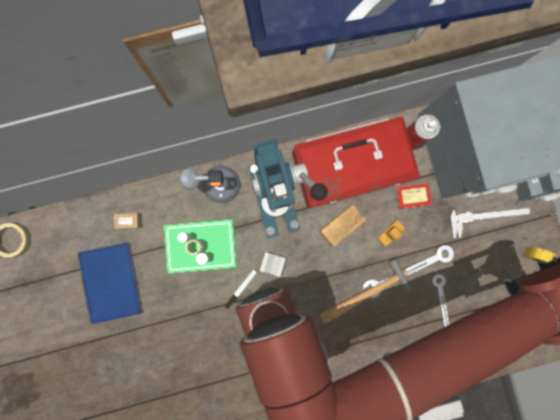

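View pics/scene0.png

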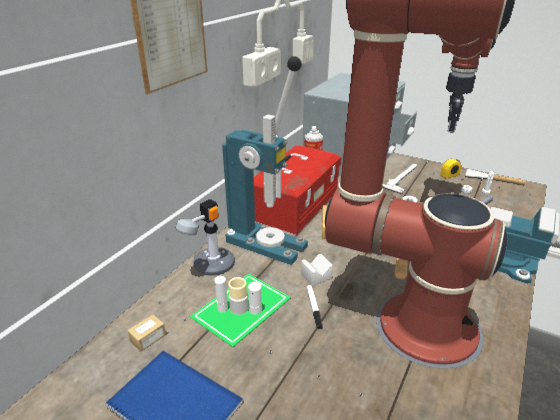

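```bash
python3 - <<'E'
from h import *
for f in ['c0.npy','s0.npy']:
    C=np.load(f).reshape(-1,3)
    m=(abs(C[:,0]-.35)<.12)&(abs(C[:,1]-.26)<.14)&(C[:,2]>.02)&(C[:,0]<.45)
    P=C[m]
    for lo,hi in [(.04,.052),(.06,.072),(.072,.081),(.081,.0885),(.0885,.1),(.1,.3)]:
        Q=P[(P[:,2]>lo)&(P[:,2]<hi)]
        if len(Q): print(f,lo,len(Q),np.round(Q.min(0),3),np.round(Q.max(0),3))
    L=C[(abs(C[:,0]-.52)<.1)&(abs(C[:,1]-.25)<.13)&(C[:,2]>.1)]
    if len(L):
        for lo,hi in [(.1,.125),(.13,.15),(.15,.18),(.18,.2)]:
            Q=L[(L[:,2]>lo)&(L[:,2]<hi)]
            if len(Q): print('lamp',lo,len(Q),np.round(Q.min(0),3),np.round(Q.max(0),3),np.round(np.median(Q,0),3))
# xy height map
C=np.load('c0.npy').reshape(-1,3)
for cx,cy,z in [(0,0,.079),(0,0,.084),(0,0,.094)]:
    m=(abs(C[:,2]-z)<.0025)&(abs(C[:,0]-.345)<.1)&(abs(C[:,1]-.26)<.1)
    print(z,m.sum(),np.round(np.median(C[m],0),3),np.round(np.percentile(C[m],[3,97],axis=0),3).tolist())
E
```

```text
c0.npy 0.04 43 [0.3   0.228 0.041] [0.379 0.291 0.052]
c0.npy 0.06 29 [0.307 0.229 0.06 ] [0.374 0.29  0.071]
c0.npy 0.072 95 [0.299 0.231 0.073] [0.382 0.29  0.081]
c0.npy 0.081 74 [0.302 0.23  0.081] [0.379 0.296 0.088]
c0.npy 0.0885 66 [0.335 0.252 0.089] [0.382 0.305 0.1  ]
lamp 0.1 59 [0.513 0.181 0.1  ] [0.619 0.38  0.125] [0.61  0.347 0.109]
lamp 0.13 54 [0.499 0.181 0.13 ] [0.62  0.379 0.15 ] [0.609 0.341 0.142]
lamp 0.15 502 [0.498 0.179 0.15 ] [0.62 0.38 0.18] [0.525 0.266 0.165]
lamp 0.18 235 [0.503 0.18  0.18 ] [0.62  0.378 0.2  ] [0.53  0.203 0.188]
s0.npy 0.04 183 [0.296 0.237 0.04 ] [0.377 0.307 0.052]
s0.npy 0.06 219 [0.298 0.234 0.06 ] [0.379 0.307 0.072]
s0.npy 0.072 245 [0.297 0.229 0.072] [0.378 0.307 0.081]
s0.npy 0.081 104 [0.3   0.234 0.081] [0.376 0.307 0.088]
s0.npy 0.0885 79 [0.358 0.284 0.089] [0.384 0.307 0.097]
lamp 0.1 272 [0.51  0.184 0.1  ] [0.62  0.38  0.125] [0.606 0.324 0.112]
lamp 0.13 235 [0.497 0.184 0.13 ] [0.62 0.38 0.15] [0.607 0.333 0.142]
lamp 0.15 723 [0.498 0.179 0.15 ] [0.62 0.38 0.18] [0.522 0.277 0.164]
lamp 0.18 291 [0.506 0.179 0.18 ] [0.62  0.379 0.2  ] [0.604 0.323 0.188]
0.079 83 [0.316 0.248 0.079] [[0.299, 0.231, 0.077], [0.363, 0.286, 0.081]]
0.084 49 [0.332 0.258 0.083] [[0.305, 0.233, 0.082], [0.363, 0.284, 0.086]]
0.094 42 [0.371 0.295 0.093] [[0.36, 0.284, 0.092], [0.381, 0.304, 0.096]]
```

The top view shows the heap on the mat at around (195,247), the lamp at (215,183) with its head to the left, and the press at (275,190). The scene view confirms the tan bush on the grey bush, with a pin on each side along one diagonal. Next I fit the mat outline and the part centres.

```bash
cat >> h.py <<'E'
def plan(pts):
    """pts: list of (x,y,z,yaw_deg of tool x or None) -> tool-frame shift/turn per leg (commanded from measured pose)"""
    s=manip.state();q=s['tool_rot'];M=R.from_quat([q[1],q[2],q[3],q[0]]);p=np.array(s['tool_pos'])
    for x,y,z,w in pts:
        a=M.as_matrix()
        w0=np.degrees(np.arctan2(a[1,0],a[0,0]))
        if w is None:w=w0
        T=R.from_matrix(np.array([[np.cos(np.radians(w)),np.sin(np.radians(w)),0],[np.sin(np.radians(w)),-np.cos(np.radians(w)),0],[0,0,-1]]))
        d=M.inv().apply(np.array([x,y,z])-p); r=(M.inv()*T).as_rotvec()
        print('shift',np.round(d,4),'|d|',round(np.linalg.norm(d),3),'turn',np.round(r,4)); p=np.array([x,y,z]);M=T
E
python3 - <<'E'
from h import *
for n,f in [('top','c0.npy'),('scene','s0.npy')]:
    C=np.load(f); im=cv2.imread(f'pics/{n}0.png').astype(int)
    g=(im[...,1]-im[...,2]>60)&(im[...,1]-im[...,0]>40)&(abs(C[...,2]-.004)<.012)&(abs(C[...,0]-.35)<.12)
    P=C[g][:,:2]; r=cv2.minAreaRect((P*1000).astype(np.float32)); print(n,r,np.round(np.median(C[g],0),3),np.round(cv2.boxPoints(r)))
    for nm,z,c in [('thick',.079,(.314,.245)),('thin',.094,(.371,.294)),('tan',.084,(.342,.269))]:
        Q=C.reshape(-1,3);Q=Q[(abs(Q[:,2]-z)<.003)&(np.hypot(Q[:,0]-c[0],Q[:,1]-c[1])<.024)]
        if len(Q)>4: print(nm,len(Q),np.round(cv2.minEnclosingCircle((Q[:,:2]*1000).astype(np.float32)),1) if 0 else cv2.minEnclosingCircle((Q[:,:2]*1000).astype(np.float32)),np.round(Q.mean(0),4))
    Q=C.reshape(-1,3);Q=Q[(Q[:,2]>.15)&(Q[:,2]<.2)&(abs(Q[:,0]-.525)<.05)&(abs(Q[:,1]-.25)<.1)]
    o=(im[...,2]>200)&(im[...,1]<150)&(im[...,0]<80)&(abs(C[...,0]-.51)<.04)&(C[...,2]>.1); print('btn',o.sum(),np.round(np.median(C[o],0),3) if o.any() else '')
    t=Q[(Q[:,2]>.183)];t=t[abs(t[:,1]-.247)<.05]; print('griptop',len(t),cv2.minAreaRect((t[:,:2]*1000).astype(np.float32)))
    hd=Q[Q[:,1]>.28]; print('head',len(hd),np.round(hd.mean(0),3),np.round(hd.min(0),3),np.round(hd.max(0),3))
plan([(.42,-.33,.26,None),(.345,-.1,.26,26),(.34,.05,.26,40),(.342,.269,.2,40)])
E
```

```text
top ((344.800537109375, 258.75439453125), (140.95147705078125, 203.05294799804688), 4.785839080810547) [0.347 0.246 0.004] [[266. 354.]
 [283. 152.]
 [424. 163.]
 [407. 366.]]
thick 73 ((315.30426025390625, 247.52316284179688), 19.7618350982666) [0.3128 0.2447 0.079 ]
thin 47 ((370.87017822265625, 294.6711730957031), 12.18194580078125) [0.371  0.2946 0.0939]
tan 43 ((343.2978820800781, 267.587646484375), 19.670026779174805) [0.3435 0.2659 0.0839]
btn 3 [0.504 0.202 0.178]
griptop 82 ((524.6279907226562, 205.6995086669922), (16.10235023498535, 33.23605728149414), 89.71755981445312)
head 59 [0.524 0.286 0.164] [0.501 0.28  0.152] [0.546 0.293 0.175]
scene ((344.87347412109375, 258.5631103515625), (142.84088134765625, 202.251708984375), 4.3479461669921875) [0.321 0.299 0.004] [[266. 354.]
 [281. 152.]
 [424. 163.]
 [408. 365.]]
thick 99 ((316.2919616699219, 247.39305114746094), 20.277435302734375) [0.3125 0.2451 0.0788]
thin 68 ((370.5084228515625, 296.4350891113281), 13.23945426940918) [0.3703 0.2952 0.0943]
tan 68 ((343.2501220703125, 268.08807373046875), 21.137256622314453) [0.3425 0.267  0.0831]
btn 832 [ 0.517 -0.162  0.145]
griptop 64 ((523.5377807617188, 206.23260498046875), (18.099857330322266, 30.8676815032959), 89.9367904663086)
head 114 [0.518 0.287 0.161] [0.499 0.28  0.15 ] [0.546 0.295 0.172]
shift [ 0.2285 -0.1422 -0.0037] |d| 0.269 turn [0. 0. 0.]
shift [ 0.0356 -0.2393  0.    ] |d| 0.242 turn [0.    0.    0.009]
shift [ 0.0613 -0.137   0.    ] |d| 0.15 turn [ 0.      0.     -0.2443]
shift [ 0.1423 -0.1665  0.06  ] |d| 0.227 turn [0. 0. 0.]
```

```bash
python3 -m inch '[[[0.038,-0.0237,0],[0,0,0],1],[[0.038,-0.0237,0],[0,0,0],1],[[0.038,-0.0237,0],[0,0,0],1],[[0.038,-0.0237,0],[0,0,0],1],[[0.038,-0.0237,0],[0,0,0],1],[[0.038,-0.0237,0],[0,0,0],1]]'
python3 -m inch '[[[0.006,-0.04,0],[0,0,0],1],[[0.006,-0.04,0],[0,0,0],1],[[0.006,-0.04,0],[0,0,0],1],[[0.006,-0.04,0],[0,0,0],1],[[0.006,-0.04,0],[0,0,0],1],[[0.006,-0.04,0],[0,0,0],1]]'
python3 - <<'E'
from h import *
st()
plan([(.345,.05,.26,40),(.343,.267,.2,40)])
E
```

```text
time: 1.25
tool_pos: [0.4202, -0.3286, 0.2566]
tool_rot: [0.0, 0.973, 0.229, 0.0]
contact_force: [0.3, -0.2, -0.3]
gripper_width: 0.999
grasp_force: 0.0
time: 1.85
tool_pos: [0.3439, -0.0981, 0.2564]
tool_rot: [0.0, 0.973, 0.229, 0.0]
contact_force: [1.0, 0.9, -0.2]
gripper_width: 0.998
grasp_force: 0.0
t 1.85 p [ 0.3439 -0.0981  0.2564] R [[0.895, 0.446, 0.001], [0.446, -0.895, -0.0], [0.001, 0.0, -1.0]] j [-0.49 -0.67  2.18  0.    1.63  0.62] F [ 1.   0.9 -0.2] w 0.9982180240659709 0.0
shift [ 0.067  -0.1321 -0.0036] |d| 0.148 turn [ 0.0005 -0.0006 -0.236 ]
shift [ 0.138  -0.1675  0.06  ] |d| 0.225 turn [0. 0. 0.]
```

```bash
python3 -m inch '[[[0.0168,-0.033,0],[0,0,0],1],[[0.0168,-0.033,0],[0,0,0],1],[[0.0168,-0.033,0],[0,0,0],1],[[0.0168,-0.033,0],[0,0,0],1],[[0,0,0],[0,0,-0.118],1],[[0,0,0],[0,0,-0.118],1]]'
python3 -m inch '[[[0.023,-0.028,0.009],[0,0,0],1],[[0.023,-0.028,0.009],[0,0,0],1],[[0.023,-0.028,0.009],[0,0,0],1],[[0.023,-0.028,0.009],[0,0,0],1],[[0.023,-0.028,0.009],[0,0,0],1],[[0.023,-0.028,0.009],[0,0,0],1]]'
python3 - <<'E'
from h import *
st()
plan([(.343,.267,.1,40),(.343,.267,.077,40)])
p,d=snap('wrist','w1.png')
for l in ['bush_tan','pin_thick','pin_thin']:
    print(l,[(np.round(r['point'],3).tolist(),round(r['score'],2)) for r in manip.look_for('wrist',l)[:2]])
E
```

```text
time: 2.45
tool_pos: [0.3456, 0.0501, 0.2565]
tool_rot: [0.0, 0.938, 0.346, 0.0]
contact_force: [0.2, -0.5, 0.2]
gripper_width: 1.001
grasp_force: 0.0
time: 3.05
tool_pos: [0.3431, 0.2678, 0.2023]
tool_rot: [0.0, 0.939, 0.343, 0.001]
contact_force: [0.6, 0.5, 0.6]
gripper_width: 0.998
grasp_force: 0.0
t 3.05 p [0.3431 0.2678 0.2023] R [[0.765, 0.644, 0.001], [0.644, -0.765, 0.0], [0.001, 0.0, -1.0]] j [ 0.49 -0.39  2.1  -0.    1.44  1.36] F [0.6 0.5 0.6] w 0.9975125516620782 0.0
shift [-0.0007  0.0005  0.1023] |d| 0.102 turn [ 0.0004 -0.001   0.0012]
shift [0.    0.    0.023] |d| 0.023 turn [0. 0. 0.]
bush_tan [([0.342, 0.262, 0.08], 0.69)]
pin_thick [([0.314, 0.245, 0.076], 0.82), ([0.388, -0.293, 0.037], 0.63)]
pin_thin [([0.512, 0.252, 0.161], 0.62), ([0.375, 0.3, 0.09], 0.56)]
```

View pics/w1.png

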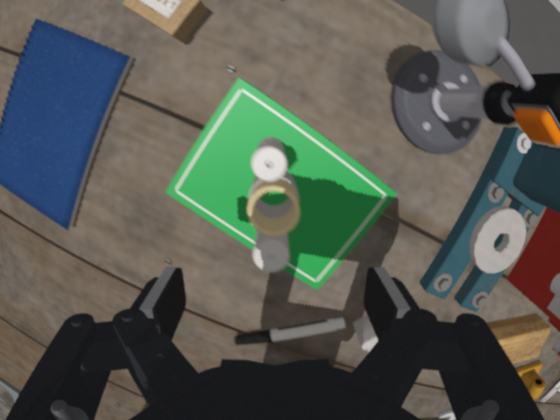

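The wrist view shows the thin pin at (268,162), the tan bush at (273,208) and the thick pin at (270,252), all in one line across the closing direction. That suits the planned grasp, so I go down on the tan bush.

```bash
python3 -m inch '[[[0,0,0.04],[0,0,0],1],[[0,0,0.04],[0,0,0],1],[[0,0,0.03],[0,0,0],1],[[0,0,0.015],[0,0,0],1],[[0,0,0],[0,0,0],0],[[0,0,0],[0,0,0],0],[[0,0,0],[0,0,0],0],[[0,0,0],[0,0,0],0]]'
python3 -m inch '[[[0,0,0],[0,0,0],0],[[0,0,0],[0,0,0],0]]'
python3 - <<'E'
from h import *
st()
plan([(.343,.267,.15,40),(.316,.184,.15,None)])
E
```

```text
time: 4.05
tool_pos: [0.3451, 0.2667, 0.0796]
tool_rot: [-0.0, 0.94, 0.342, 0.002]
contact_force: [0.3, 0.1, -0.1]
gripper_width: 0.453
grasp_force: 60.2
time: 4.25
tool_pos: [0.3451, 0.2668, 0.0796]
tool_rot: [-0.0, 0.94, 0.342, 0.002]
contact_force: [0.9, -0.6, 6.5]
gripper_width: 0.456
grasp_force: 60.5
t 4.25 p [0.3451 0.2668 0.0796] R [[0.766, 0.643, 0.004], [0.643, -0.766, 0.002], [0.004, 0.001, -1.0]] j [ 0.49 -0.24  2.19 -0.    1.18  1.36] F [ 0.9 -0.6  6.5] w 0.45615248640464795 60.486377477645874
shift [-0.0012 -0.0014 -0.0704] |d| 0.07 turn [ 0.0014 -0.004   0.0007]
shift [-0.074   0.0462  0.    ] |d| 0.087 turn [0. 0. 0.]
```

```bash
python3 -m inch '[[[0,0,-0.015],[0,0,0],0],[[0,0,-0.035],[0,0,0],0],[[0,0,-0.025],[0,0,0],0]]'
python3 - <<'E'
from h import *
st()
plan([(.3923,.1943,.145,40),(.3923,.1943,.0355,40)])
E
```

```text
time: 4.55
tool_pos: [0.3435, 0.2662, 0.154]
tool_rot: [-0.0, 0.94, 0.342, 0.0]
contact_force: [1.0, -0.3, -1.2]
gripper_width: 0.45
grasp_force: 60.3
t 4.55 p [0.3435 0.2662 0.154 ] R [[0.766, 0.643, 0.001], [0.643, -0.766, 0.0], [0.001, 0.0, -1.0]] j [ 0.49 -0.35  2.14  0.    1.34  1.36] F [ 1.  -0.3 -1.2] w 0.4503085789933151 60.341445207595825
shift [-0.0089  0.0865  0.009 ] |d| 0.087 turn [ 0.0002 -0.001   0.0008]
shift [0.     0.     0.1095] |d| 0.109 turn [0. 0. 0.]
```

```bash
python3 -m inch '[[[-0.003,0.029,0],[0,0,0],0],[[-0.003,0.029,0],[0,0,0],0],[[-0.003,0.0285,0],[0,0,0],0],[[0,0,0.04],[0,0,0],0],[[0,0,0.04],[0,0,0],0],[[0,0,0.025],[0,0,0],0],[[0,0,0.008],[0,0,0],0],[[0,0,0],[0,0,0],0]]'
python3 - <<'E'
from h import *
st()
E
```

```text
time: 5.35
tool_pos: [0.3913, 0.1939, 0.0384]
tool_rot: [-0.0, 0.94, 0.342, -0.001]
contact_force: [0.2, -0.7, -0.9]
gripper_width: 0.45
grasp_force: 60.5
t 5.35 p [0.3913 0.1939 0.0384] R [[0.766, 0.643, -0.003], [0.643, -0.766, -0.001], [-0.002, -0.001, -1.0]] j [ 0.29 -0.16  2.21  0.    1.09  1.16] F [ 0.2 -0.7 -0.9] w 0.4502011652246087 60.481241941452026
```

```bash
python3 -m inch '[[[0,0,0.003],[0,0,0],0],[[0,0,0],[0,0,0],0],[[0,0,0],[0,0,0],0.75],[[0,0,0],[0,0,0],0.75],[[0,0,0],[0,0,0],0.75],[[0,0,-0.03],[0,0,0],0.75],[[0,0,-0.045],[0,0,0],0.75],[[0,0,-0.045],[0,0,0],0.75]]'
python3 - <<'E'
from h import *
st()
# thick grasp: top z .079; TCP z .068
plan([(.313,.2448,.155,40),(.313,.2448,.068,40)])
E
```

```text
time: 6.15
tool_pos: [0.3914, 0.1939, 0.1572]
tool_rot: [-0.0, 0.94, 0.342, -0.001]
contact_force: [1.0, 0.3, -0.2]
gripper_width: 0.752
grasp_force: 0.0
t 6.15 p [0.3914 0.1939 0.1572] R [[0.766, 0.643, -0.002], [0.643, -0.766, -0.0], [-0.002, -0.001, -1.0]] j [ 0.29 -0.34  2.14 -0.    1.35  1.16] F [ 1.   0.3 -0.2] w 0.7519345421581137 0.0
shift [-0.0273 -0.0894  0.0023] |d| 0.094 turn [-0.0006  0.0015  0.0007]
shift [0.    0.    0.087] |d| 0.087 turn [0. 0. 0.]
```

```bash
python3 -m inch '[[[-0.009,-0.03,0],[0,0,0],0.75],[[-0.009,-0.03,0],[0,0,0],0.75],[[-0.009,-0.0295,0],[0,0,0],0.75],[[0,0,0],[0,0,0],0.75],[[0,0,0.04],[0,0,0],0.75],[[0,0,0.035],[0,0,0],0.75],[[0,0,0.014],[0,0,0],0.75],[[0,0,0],[0,0,0],0]]'
python3 -m inch '[[[0,0,0],[0,0,0],0],[[0,0,0],[0,0,0],0],[[0,0,0],[0,0,0],0],[[0,0,0],[0,0,0],0],[[0,0,0],[0,0,0],0]]'
python3 - <<'E'
from h import *
st()
plan([(.313,.1839,.11,40)])
E
```

```text
time: 6.95
tool_pos: [0.3124, 0.244, 0.0647]
tool_rot: [0.0, 0.94, 0.342, -0.003]
contact_force: [-0.9, 0.7, -0.3]
gripper_width: 0.596
grasp_force: 0.0
time: 7.45
tool_pos: [0.315, 0.2456, 0.0686]
tool_rot: [0.0, 0.94, 0.342, 0.001]
contact_force: [0.8, -0.6, 2.9]
gripper_width: 0.339
grasp_force: 59.4
t 7.45 p [0.315  0.2456 0.0686] R [[0.766, 0.643, 0.003], [0.643, -0.766, 0.001], [0.003, 0.001, -1.0]] j [ 0.48 -0.33  2.28 -0.    1.18  1.35] F [ 0.8 -0.6  2.9] w 0.33924295522200815 59.41143035888672
shift [-0.0411  0.046  -0.0415] |d| 0.074 turn [ 0.001  -0.0025  0.0008]
```

```bash
python3 -m inch '[[[0,0,-0.015],[0,0,0],0],[[0,0,-0.04],[0,0,0],0],[[-0.02,0.023,0],[0,0,0],0],[[-0.021,0.023,0],[0,0,0],0],[[0,0,0],[0,0,0],0],[[0,0,0.03],[0,0,0],0],[[0,0,0.018],[0,0,0],0],[[0,0,0],[0,0,0],0]]'
python3 - <<'E'
from h import *
st()
E
```

```text
time: 8.25
tool_pos: [0.3092, 0.1829, 0.0709]
tool_rot: [-0.0, 0.94, 0.342, -0.004]
contact_force: [-0.7, -1.2, -3.9]
gripper_width: 0.336
grasp_force: 60.4
t 8.25 p [0.3092 0.1829 0.0709] R [[0.766, 0.643, -0.007], [0.643, -0.766, -0.002], [-0.007, -0.003, -1.0]] j [ 0.33 -0.46  2.37  0.    1.24  1.2 ] F [-0.7 -1.2 -3.9] w 0.33639825935566536 60.41529893875122
```

```bash
python3 -m inch '[[[0,0,0.003],[0,0,0],0],[[0,0,0],[0,0,0],0],[[0,0,0],[0,0,0],0.65],[[0,0,0],[0,0,0],0.65],[[0,0,0],[0,0,0],0.65],[[0,0,-0.02],[0,0,0],0.65],[[0,0,-0.045],[0,0,0],0.65],[[0,0,-0.04],[0,0,0],0.65]]'
python3 - <<'E'
from h import *
st()
plan([(.371,.295,.17,40),(.371,.295,.08,40)])
E
```

```text
time: 9.05
tool_pos: [0.3119, 0.1836, 0.1779]
tool_rot: [-0.0, 0.94, 0.342, -0.0]
contact_force: [0.7, -0.5, 0.6]
gripper_width: 0.649
grasp_force: 0.0
t 9.05 p [0.3119 0.1836 0.1779] R [[0.766, 0.643, -0.0], [0.643, -0.766, -0.0], [-0.0, -0.0, -1.0]] j [ 0.33 -0.61  2.28  0.    1.47  1.2 ] F [ 0.7 -0.5  0.6] w 0.6486700132320499 0.0
shift [ 0.1169 -0.0473  0.0079] |d| 0.126 turn [-0.      0.      0.0006]
shift [0.   0.   0.09] |d| 0.09 turn [0. 0. 0.]
```

```bash
python3 -m inch '[[[0.039,-0.016,0],[0,0,0],0.65],[[0.039,-0.016,0],[0,0,0],0.65],[[0.039,-0.0153,0],[0,0,0],0.65],[[0,0,0],[0,0,0],0.65],[[0,0,0.04],[0,0,0],0.65],[[0,0,0.04],[0,0,0],0.65],[[0,0,0.015],[0,0,0],0.65],[[0,0,0],[0,0,0],0]]'
python3 -m inch '[[[0,0,0],[0,0,0],0],[[0,0,0],[0,0,0],0],[[0,0,0],[0,0,0],0],[[0,0,0],[0,0,0],0],[[0,0,0],[0,0,0],0]]'
python3 - <<'E'
from h import *
st()
plan([(.384,.337,.13,40)])
E
```

```text
time: 9.85
tool_pos: [0.3691, 0.2936, 0.0785]
tool_rot: [0.001, 0.94, 0.342, -0.003]
contact_force: [-0.3, 0.4, 0.9]
gripper_width: 0.495
grasp_force: 0.0
time: 10.35
tool_pos: [0.3721, 0.2955, 0.0827]
tool_rot: [-0.0, 0.94, 0.342, 0.001]
contact_force: [-0.9, -0.5, 3.3]
gripper_width: 0.276
grasp_force: 59.3
t 10.35 p [0.3721 0.2955 0.0827] R [[0.766, 0.643, 0.002], [0.643, -0.766, 0.001], [0.002, 0.001, -1.0]] j [ 0.51 -0.13  2.1  -0.    1.17  1.39] F [-0.9 -0.5  3.3] w 0.27637599655009437 59.27709996700287
shift [ 0.0359 -0.024  -0.0473] |d| 0.064 turn [ 0.0006 -0.002   0.0007]
```

```bash
python3 -m inch '[[[0,0,-0.015],[0,0,0],0],[[0,0,-0.02],[0,0,0],0],[[0.018,-0.012,0],[0,0,0],0],[[0.018,-0.012,0],[0,0,0],0],[[0,0,0],[0,0,0],0],[[0,0,0.02],[0,0,0],0],[[0,0,0.009],[0,0,0],0],[[0,0,0],[0,0,0],0]]'
python3 - <<'E'
from h import *
st()
E
```

```text
time: 11.15
tool_pos: [0.3814, 0.3351, 0.0846]
tool_rot: [0.001, 0.94, 0.342, -0.003]
contact_force: [-0.5, -0.3, -4.3]
gripper_width: 0.28
grasp_force: 59.4
t 11.15 p [0.3814 0.3351 0.0846] R [[0.766, 0.643, -0.005], [0.643, -0.766, -0.003], [-0.006, -0.001, -1.0]] j [ 0.57 -0.05  2.02 -0.    1.18  1.45] F [-0.5 -0.3 -4.3] w 0.28018289342318003 59.41102623939514
```

```bash
python3 -m inch '[[[0,0,0],[0,0,0],0],[[0,0,0.003],[0,0,0],0],[[0,0,0.002],[0,0,0],0],[[0,0,0],[0,0,0],0],[[0,0,0],[0,0,0],0]]'
python3 - <<'E'
from h import *
st()
E
```

```text
time: 11.65
tool_pos: [0.3837, 0.3368, 0.0827]
tool_rot: [-0.0, 0.94, 0.342, 0.0]
contact_force: [0.4, -1.0, -2.8]
gripper_width: 0.275
grasp_force: 59.9
t 11.65 p [0.3837 0.3368 0.0827] R [[0.766, 0.643, 0.001], [0.643, -0.766, 0.0], [0.001, 0.0, -1.0]] j [ 0.57 -0.04  2.02 -0.    1.17  1.45] F [ 0.4 -1.  -2.8] w 0.27460886889903224 59.93722379207611
```

```bash
python3 -m inch '[[[0,0,0],[0,0,0],0.6],[[0,0,0],[0,0,0],0.6],[[0,0,0],[0,0,0],0.6],[[0,0,-0.02],[0,0,0],0.6],[[0,0,-0.05],[0,0,0],1],[[0,0,-0.05],[0,0,0],1],[[0,0,-0.05],[0,0,0],1],[[0,0,-0.02],[0,0,0],1]]'
python3 - <<'E'
from h import *
st()
p,d=snap('top','top1.png');C=cloud('top',d)
for l in ['bush_grey','bush_tan','pin_thick','pin_thin','lamp_grip']:
    print(l,[(np.round(r['point'],3).tolist(),round(r['score'],2)) for r in manip.look_for('top',l)[:2]])
p,d=snap('scene','scene1.png');S=cloud('scene',d)
for n,z,c,r in [('grey',.049,(.343,.268),.022),('tan',.039,(.392,.194),.02),('thick',.079,(.312,.184),.015),('thin',.094,(.384,.337),.0125)]:
  for D in (C,S):
    Q=D.reshape(-1,3);Q=Q[(abs(Q[:,2]-z)<.004)&(np.hypot(Q[:,0]-c[0],Q[:,1]-c[1])<.03)]
    print(n,len(Q),cv2.minEnclosingCircle((Q[:,:2]*1000).astype(np.float32)) if len(Q) else '')
cv2.imwrite('pics/both1.png',np.hstack([cv2.resize(cv2.imread('pics/top1.png')[130:280,130:330],(400,300)),cv2.resize(cv2.imread('pics/scene1.png')[180:360,150:390],(400,300))]))
plan([(.5,.206,.27,90)])
E
```

```text
time: 12.45
tool_pos: [0.3852, 0.3379, 0.2795]
tool_rot: [-0.001, 0.94, 0.342, 0.005]
contact_force: [0.4, 0.0, -0.3]
gripper_width: 0.999
grasp_force: 0.0
t 12.45 p [0.3852 0.3379 0.2795] R [[0.766, 0.643, 0.009], [0.643, -0.766, 0.006], [0.01, 0.001, -1.0]] j [ 0.57 -0.24  1.85  0.    1.52  1.45] F [ 0.4  0.  -0.3] w 0.9991591773576602 0.0
bush_grey [([0.343, 0.266, 0.052], 0.66), ([0.354, 0.246, 0.003], 0.36)]
bush_tan [([0.392, 0.195, 0.039], 0.57), ([0.31, 0.174, 0.077], 0.45)]
pin_thick [([0.312, 0.179, 0.077], 0.63)]
pin_thin [([0.352, 0.245, 0.003], 0.66), ([0.383, 0.331, 0.092], 0.59)]
lamp_grip [([0.522, 0.253, 0.165], 0.7)]
grey 70 ((343.0408630371094, 267.26318359375), 21.97191619873047)
grey 106 ((343.8069763183594, 267.91705322265625), 23.177112579345703)
tan 42 ((393.25445556640625, 194.5059356689453), 19.597612380981445)
tan 70 ((394.50372314453125, 196.0089111328125), 21.642526626586914)
thick 78 ((309.68170166015625, 181.55538940429688), 14.86423110961914)
thick 90 ((310.1083068847656, 183.01376342773438), 15.481337547302246)
thin 54 ((383.732177734375, 335.8661193847656), 12.864439010620117)
thin 77 ((383.4859619140625, 336.01220703125), 13.124308586120605)
shift [ 0.0062  0.1752 -0.0004] |d| 0.175 turn [-0.0023  0.0038 -0.872 ]
```

View pics/both1.png

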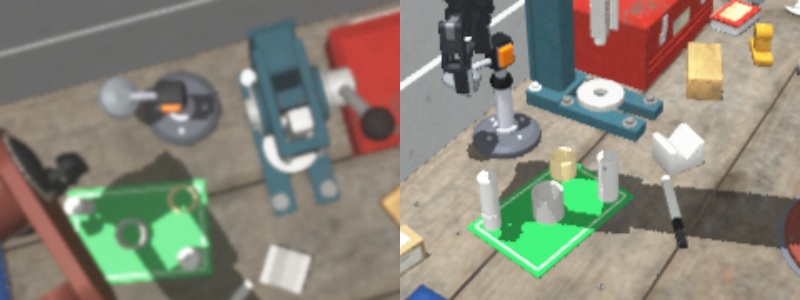

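All four parts stand apart on the mat; both crops and the depth circles agree. Next is the lamp.

```bash
python3 -m inch '[[[0.0015,0.044,0],[0,0,0],1],[[0.0015,0.044,0],[0,0,0],1],[[0.0015,0.044,0],[0,0,0],1],[[0.0015,0.043,0],[0,0,0],1],[[0,0,0],[0,0,-0.145],1],[[0,0,0],[0,0,-0.145],1],[[0,0,0],[0,0,-0.145],1],[[0,0,0],[0,0,-0.145],1]]'
python3 -m inch '[[[0,0,0],[0,0,-0.145],1],[[0,0,0],[0,0,-0.145],1],[[0,0,0],[0,0,0],1]]'
cat >> h.py <<'E'
def fcloud(d,c):
    K=np.array(c['camera_matrix']);Rm=cv2.Rodrigues(np.array(c['rvec'],float))[0];t=np.array(c['tvec'],float).ravel()
    v,u=np.mgrid[:d.shape[0],:d.shape[1]];x=(u-K[0,2])/K[0,0];y=(v-K[1,2])/K[1,1];r=np.hypot(x,y)+1e-9
    k=np.tan(np.minimum(r,1.5))/r
    return (np.stack([x*k*d,y*k*d,d],-1)-t)@Rm
E
python3 - <<'E'
from h import *
st()
c=manip.camera_params('wrist');p,d=snap('wrist','w2.png');C=fcloud(d,c);np.save('w2.npy',C)
for l in ['lamp_grip','button_face']:
    print(l,[(np.round(r['point'],3).tolist(),round(r['score'],2)) for r in manip.look_for('wrist',l)[:2]])
Q=C[(abs(C[...,0]-.524)<.05)&(abs(C[...,1]-.206)<.04)&(C[...,2]>.1)]
for lo in np.arange(.14,.2,.01):
    q=Q[(Q[:,2]>lo)&(Q[:,2]<=lo+.01)]
    if len(q)>5: print(round(lo,2),len(q),np.round(np.percentile(q,[2,50,98],axis=0),3).tolist(), cv2.minAreaRect((q[:,:2]*1000).astype(np.float32)))
o=(p[...,0]>180)&(p[...,1]<150)&(p[...,2]<80)&(abs(C[...,0]-.51)<.05)&(C[...,2]>.1)&(abs(C[...,1]-.206)<.05)
q=C[o];print('btn',o.sum(),np.round(np.percentile(q,[2,50,98],axis=0),3).tolist() if o.any() else '')
E
```

```text
time: 13.6
tool_pos: [0.4999, 0.2061, 0.2699]
tool_rot: [-0.001, 0.801, 0.599, -0.002]
contact_force: [-0.5, 0.2, -0.8]
gripper_width: 1.001
grasp_force: 0.0
time: 13.9
tool_pos: [0.4999, 0.2064, 0.2702]
tool_rot: [-0.001, 0.708, 0.706, -0.002]
contact_force: [0.0, -0.3, 0.5]
gripper_width: 1.0
grasp_force: 0.0
t 13.9 p [0.4999 0.2064 0.2702] R [[0.002, 1.0, -0.003], [1.0, -0.002, -0.001], [-0.001, -0.003, -1.0]] j [ 0.25 -0.16  1.79 -0.    1.51  0.26] F [ 0.  -0.3  0.5] w 0.999558274993436 0.0
lamp_grip [([0.523, 0.252, 0.172], 0.57), ([0.519, 0.219, 0.159], 0.39)]
button_face [([0.508, 0.202, 0.179], 0.75)]
0.14 52 [[0.511, 0.211, 0.144], [0.519, 0.215, 0.147], [0.539, 0.242, 0.15]] ((522.8139038085938, 227.570068359375), (28.30830955505371, 29.929487228393555), 8.21690845489502)
0.15 265 [[0.504, 0.208, 0.15], [0.52, 0.217, 0.155], [0.539, 0.246, 0.16]] ((521.6531982421875, 224.47486877441406), (43.40523147583008, 36.15766143798828), 88.46988677978516)
0.16 700 [[0.505, 0.209, 0.16], [0.525, 0.226, 0.163], [0.536, 0.245, 0.169]] ((518.0120849609375, 227.7042999267578), (36.43897247314453, 34.62459945678711), 11.678851127624512)
0.17 316 [[0.504, 0.188, 0.17], [0.514, 0.215, 0.177], [0.538, 0.216, 0.18]] ((516.3156127929688, 206.36192321777344), (44.49379348754883, 19.770442962646484), 43.57948303222656)
0.18 2411 [[0.506, 0.182, 0.18], [0.524, 0.2, 0.188], [0.54, 0.215, 0.19]] ((522.4539184570312, 197.93890380859375), (37.82917404174805, 35.544471740722656), 1.5482919216156006)
0.19 47 [[0.516, 0.185, 0.19], [0.525, 0.203, 0.19], [0.536, 0.212, 0.191]] ((525.4961547851562, 198.8089599609375), (21.71110725402832, 28.272579193115234), 1.128857135772705)
btn 0
```

View pics/w2.png

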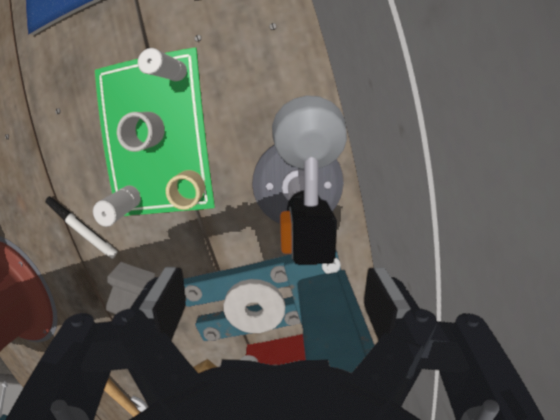

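The wrist view shows the grip top at about (313,232) with the orange button on its left at (287,232), and the head at (310,132) towards +y. That puts the grip centre near (0.525, 0.199) with almost no yaw.

```bash
python3 -m inch '[[[-0.0074,0.0245,0],[0,0,0],1],[[0,0,0],[0,0,0],1],[[0,0,0.035],[0,0,0],1],[[0,0,0.04],[0,0,0],1],[[0,0,0.02],[0,0,0],1],[[0,0,0.007],[0,0,0],1],[[0,0,0],[0,0,0],1],[[0,0,0],[0,0,0],1]]'
python3 - <<'E'
from h import *
st()
E
```

```text
time: 14.85
tool_pos: [0.5258, 0.1994, 0.172]
tool_rot: [0.001, 0.708, 0.706, 0.001]
contact_force: [0.6, 0.3, -0.3]
gripper_width: 0.996
grasp_force: 0.0
t 14.85 p [0.5258 0.1994 0.172 ] R [[0.002, 1.0, 0.002], [1.0, -0.002, 0.001], [0.001, 0.002, -1.0]] j [ 0.23 -0.03  1.84  0.    1.33  0.23] F [ 0.6  0.3 -0.3] w 0.9961850763411483 0.0
```

```bash
python3 -m inch '[[[0,-0.001,0.004],[0,0,0],1],[[0,0,0],[0,0,0],0],[[0,0,0],[0,0,0],0],[[0,0,0],[0,0,0],0],[[0,0,0],[0,0,0],0],[[0,0,0],[0,0,0],0],[[0,0,0],[0,0,0],0],[[0,0,0],[0,0,0],0]]'
python3 - <<'E'
from h import *
st()
E
```

```text
time: 15.65
tool_pos: [0.5266, 0.1992, 0.1675]
tool_rot: [0.002, 0.707, 0.707, 0.003]
contact_force: [12.0, 0.2, -2.3]
gripper_width: 0.349
grasp_force: 62.5
t 15.65 p [0.5266 0.1992 0.1675] R [[0.001, 1.0, 0.007], [1.0, -0.001, 0.001], [0.001, 0.007, -1.0]] j [ 0.23 -0.03  1.85 -0.    1.32  0.23] F [12.   0.2 -2.3] w 0.3485738049991414 62.493799924850464
```

```bash
python3 -m inch '[[[0,0.002,0],[0,0,0],0],[[0,0,-0.005],[0,0,0],0],[[0,0,-0.01],[0,0,0],0],[[0,0,-0.015],[0,0,0],0],[[0,0,-0.015],[0,0,0],0],[[0,0,-0.015],[0,0,0],0],[[0,0,0],[0,0,0],0]]'
python3 - <<'E'
from h import *
st()
E
```

```text
time: 16.35
tool_pos: [0.5267, 0.1992, 0.2277]
tool_rot: [0.001, 0.707, 0.707, 0.001]
contact_force: [5.5, 0.4, -4.1]
gripper_width: 0.346
grasp_force: 61.6
t 16.35 p [0.5267 0.1992 0.2277] R [[0.001, 1.0, 0.002], [1.0, -0.001, 0.0], [0.0, 0.002, -1.0]] j [ 0.23 -0.08  1.79 -0.    1.43  0.23] F [ 5.5  0.4 -4.1] w 0.3464592394312878 61.61371439695358
```

```bash
python3 -m inch '[[[0,0.001,-0.015],[0,0,0],0],[[0,0,-0.015],[0,0,0],0],[[0,0,-0.012],[0,0,0],0],[[0,0,-0.006],[0,0,0],0],[[0,0,-0.002],[0,0,0],0],[[0,0,0],[0,0,0],0],[[0,0,0],[0,0,0],0]]'
python3 - <<'E'
from h import *
st()
E
```

```text
time: 17.05
tool_pos: [0.5267, 0.1992, 0.2757]
tool_rot: [-0.0, 0.708, 0.706, -0.0]
contact_force: [1.0, 1.3, -4.3]
gripper_width: 0.346
grasp_force: 62.3
t 17.05 p [0.5267 0.1992 0.2757] R [[0.002, 1.0, -0.001], [1.0, -0.002, -0.0], [-0.0, -0.001, -1.0]] j [ 0.23 -0.1   1.74  0.    1.51  0.23] F [ 1.   1.3 -4.3] w 0.34615087185824234 62.33372747898102
```

Up 0.108 so far. I'll ease up until the end stop shows in the force.

```bash
python3 -m inch '[[[0,0,-0.002],[0,0,0],0],[[0,0,0],[0,0,0],0],[[0,0,0],[0,0,0],0]]'
python3 -m inch '[[[0,0,-0.001],[0,0,0],0],[[0,0,0],[0,0,0],0],[[0,0,0],[0,0,0],0]]'
```

```text
time: 17.35
tool_pos: [0.5267, 0.1992, 0.2775]
tool_rot: [-0.001, 0.708, 0.706, -0.0]
contact_force: [1.4, 1.3, -6.5]
gripper_width: 0.348
grasp_force: 62.3
time: 17.65
tool_pos: [0.5267, 0.1992, 0.2776]
tool_rot: [-0.001, 0.708, 0.706, -0.001]
contact_force: [4.3, 3.1, -14.4]
gripper_width: 0.348
grasp_force: 61.8
```

```bash
python3 - <<'E'
from h import *
snap('scene','scene2.png');st()
i=cv2.imread('pics/scene2.png')[130:370,130:410];cv2.imwrite('pics/s2c.png',cv2.resize(i,(700,600)))
E
```

```text
t 17.7 p [0.5267 0.1991 0.2776] R [[0.002, 1.0, -0.002], [1.0, -0.002, -0.0], [-0.0, -0.002, -1.0]] j [ 0.23 -0.11  1.73  0.    1.52  0.23] F [  5.4   3.2 -15.1] w 0.3450053091932974 61.80900156497955
```

View pics/s2c.png

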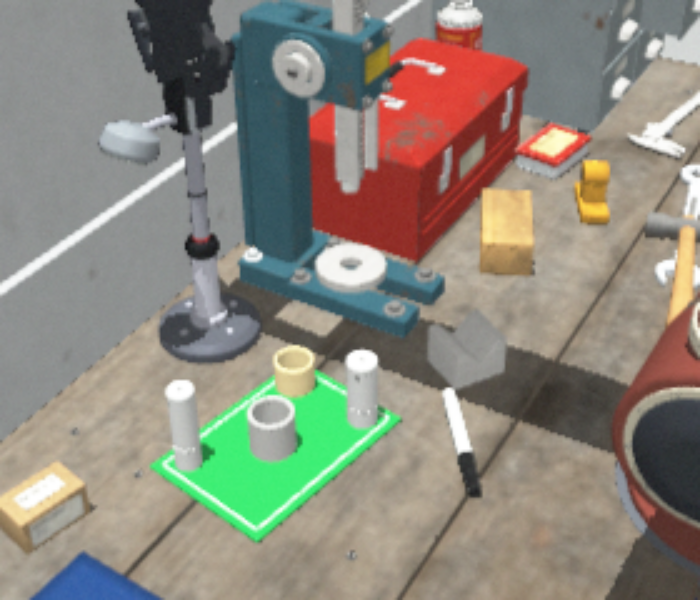

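The picture shows the mast extended in two sections up to the gripper (around (190,110)), and all four parts upright on the mat, well apart. I'm handing it in.

```bash
python3 -c "from plant import manip; print(manip.job_done())"
```

```text
the job is handed in; nothing more can be done
None
```

The job is handed in: the four parts stand on the mat with more than 40 mm between any two. The lamp is held with its button squeezed in at the second stop (110 mm up, where the lifting force rose to about 15 N), after 17.7 s of the allowed 67 s.

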